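# Free the panel of a battery box with a quarter turn

## Task

Free the yellow access panel of the battery box so that it springs up: take the orange flat-blade screwdriver from its stand, set its blade in the slot of the fastener that holds the yellow panel, and turn the fastener a full quarter turn counter-clockwise (seen from above). Then hang the screwdriver upright in the stand again, in the hole it came from, and let go.

Things in the scene. Friction and masses are not known exactly. Their poses are not given: they have to be found in the camera images.
- slot_driver: Loose flat-blade screwdriver, orange handle, hanging upright in its stand, tip 15 mm above the worktop, 0.13 kg. Origin: middle of the blade's tip; z up the shaft. Blade 18 mm wide (x), 3 thick (y); shaft 8 mm thick; a black disc 50 mm wide, z = 70 to 75 mm, rests on the stand; above it the handle, 32 mm (x) by 26 mm (y, flat faces: grip across these), ends at z = 165 mm.
- driver_stand: Fixed aluminium stand, 70 x 166 mm (x, y), plate top at 85 mm. Origin: centre of its underside, on the worktop. Two 34 mm holes at y = +42 and -42 mm: one holds the orange screwdriver, the other a black-handled nut driver as tall (which is where varies). A tall mixer stands beyond it, its head overhanging from 0.33 m up: swing to and fro on the robot's side of it.
- yellow_box_slot (a point): Middle of the slot's floor, on the axis of the fastener of the yellow panel, 54 mm above the worktop; turns with it: x along the slot (30 mm long, open ends), z up. Slot 6 mm wide for 7 mm of height, then flaring to 19 mm at 18 mm above the floor, smooth. Round steel head 40 mm wide, brass lugs, on a fixed grey box 130 x 100 x 46 mm. A like box has a blue panel.
- yellow_box_cam (a joint): Turn of that fastener, rad: 0 to 0.2 at the start, locked, its steel wing over the panel's edge; grows counter-clockwise seen from above; stop at 1.75. Clears the panel at about 1.0, counts as open from 1.2; a quarter turn is 1.57. The blade has about 0.17 rad of play in the slot. Friction 0.1 N m; it stays where it is left.
- yellow_box_panel (a joint): Yellow access panel, 79 x 98 x 4 mm, hinged at the edge away from the fastener, rad: 0 shut; once freed, a spring lifts the edge by the fastener about 35 mm (0.45 rad), clear of the screwdriver.
Not all that is in view belongs to the job. Of the things like the slot_driver, leave any that is purple; of the rest the larger one is meant.

How it is judged:
By the outcome, as a careful person would: the job done as asked, in the order asked, and still so for the second after the job is handed in, with the robot touching nothing.
It also fails if it takes over 54 s, if anything falls off the work surface, if the arm or the gripper's body presses on something with over 40 N, if the wrist force passes 120 N, or if a joint passes its speed limit or range.

## Robot

A 6-joint arm with a two-finger parallel gripper is mounted at the origin on the work surface; the furniture and walls round the work are solid. World frame = base frame: x ahead of the robot, y to its left, z up, the work surface at z = 0. Lengths are in m, angles in rad, forces in N, time in s.
With the tool pointing down it reaches from about 0.375 to 0.975 m from the base axis. Payload 3.8 kg.
Tool frame: the origin (TCP) lies between the finger pads; the fingertips stand 17 mm ahead of it and the grasp point (between the pads) lies 2 mm behind it; z points along the fingers, y is the line along which they close (so a half turn about z gives the same grasp; the last joint's range is limited). The gripper opens to 85 mm and grips with 20 to 120 N. Pads are 22 mm wide; open, the fingers measure 114 mm over their backs; the gripper's body (76 mm by 85 mm) begins 54 mm behind the grasp point. The pads swing forward as they close: fully open they stand 13 mm farther back than shut.
Start: joints at [-1.146, 0.264, 1.604, -0, 1.274, -0.037], TCP at [0.301, -0.604, 0.248] pointing down, gripper open.
Joint ranges: [-2.63, 2.63], [-0.94, 2.18], [0.31, 2.57], [-1.31, 4.45], [0, 2.66], [-2.55, 2.55]. Speed limits (rad/s): [2.57, 2.57, 3.14, 3.14, 3.14, 3.14].

## Interface

Orientations are given as a rotation vector (axis times angle).
In Python, from workcell import bot gives the robot as it stands.
- The arm moves only by the tool play_rows, never from a script. Its argument "steps" is one flat list of numbers, 4 for each row, row after row: the shift along the tool's x, y, z in m, then the turn about the tool's z in rad. A call has 1 to 10 rows; each row is the pose to reach, as a shift and turn from the pose commanded when the call began, along the tool's axes at that moment; what a row does not reach only later rows make up. A row lasts 1/8 s, in which the tool goes at most 62.5 mm and 10.7 degrees, less where a joint would pass 70% of its speed; a pose out of reach is approached as far as the arm can. A call with a gripper value outside its range is refused whole. "jaw" is the closure in counts, from 0 (fully open) to 255 (shut), set as the call begins (left out, the last holds). The fingers move at their own pace and stop on an object; "grip_force" is the grip in N (left out, the last holds). Time passes only in rows, so rows that repeat a pose let the fingers close. It gives the time, the measured TCP pose, the force, the opening and the grip force at its end, in the units of the state.
- bot.read_state(): the state, without advancing time (a new reading comes with each control period).
- bot.read_camera(name): name is "scene" or "top" or "wrist"; returns a dict with "pixels" (480x640x3 uint8, blue, green, red), "mtx" (3x3 intrinsics, pixels), "R" (3x3) and "t" (3): a world point X has camera coordinates R X + t. Camera axes: x right, y down, z forward; pixel columns grow to the right and rows downward; lengths in m; the calibration is good to about 2 mm. The wrist camera is an equidistant fisheye: a pixel r from the principal point sees the ray r / f radians off the axis. A picture is of the moment at which its call begins. There is no depth.
- bot.finish_job(): hands the job in; it is judged then, once.
The state is a dict: "time": time; "q": joint angles; "joint_vel": joint speeds; "joint_torque": joint torques, N m; "tool_pos": TCP position; "tcp_rot": TCP orientation; "wrist_force": force on the tool from outside, world axes, zero at the start; "torque": the same for the moment, N m; "width": opening from 0.0 (shut) to 1.0 (fully open); "grip_force": force on a finger pad.
Only numpy, scipy, OpenCV 4.12 (cv2) and the standard library are available. Lean on these libraries where they do the work, as an engineer would, in place of code of your own. Each camera call takes 0.05 s, during which the arm holds its last target. There are 200 camera calls.

## Working session

There is one attempt and no reset: what is moved stays moved. The work goes in short steps, Python scripts to look and compute and a tool call to move; the robot and the scene stay as the last step left them, time stands still between calls to the robot, and variables do not carry over. Pictures are saved under pics/ and viewed, at most 10 in all, crops included, and the job is handed in when it is done.

Besides the shell and the picture viewer there is one more tool, called after ">>>" by a JSON object that holds its "api" and its "payload". play_rows: Moves the arm, as the interface text tells. Its arguments: {"type":"object","properties":{"steps":{"type":"array"},"jaw":{"type":"number"},"grip_force":{"type":"number"}},"required":["steps"]}

```bash
mkdir -p pics; cat > h.py <<'E'
import cv2, numpy as np
from workcell import bot
from scipy.spatial.transform import Rotation as Ro
def ray(c,u,v,fish=False):
    K=c["mtx"]; R=np.array(c["R"]); t=np.array(c["t"])
    x=(u-K[0][2])/K[0][0]; y=(v-K[1][2])/K[1][1]
    if fish:
        r=np.hypot(x,y); s=np.sin(r)/r if r>1e-9 else 1
        d=np.array([x*s,y*s,np.cos(r)])
    else: d=np.array([x,y,1.])
    return -R.T@t, R.T@d
def onz(c,u,v,z,fish=False):
    o,d=ray(c,u,v,fish); return o+d*(z-o[2])/d[2]
def proj(c,X,fish=False):
    K=np.array(c["mtx"]); p=np.array(c["R"])@np.array(X)+np.array(c["t"])
    if fish:
        rr=np.hypot(p[0],p[1]); th=np.arctan2(rr,p[2]); a=p[:2]/rr*th
    else: a=p[:2]/p[2]
    return K[0,0]*a[0]+K[0,2],K[1,1]*a[1]+K[1,2]
def tool():
    s=bot.read_state(); return np.array(s["tool_pos"]), Ro.from_rotvec(s["tcp_rot"]).as_matrix()
E
python3 - <<'E'
from h import *
import pickle
for n in ("scene","top"):
    c=bot.read_camera(n); cv2.imwrite(f"pics/{n}0.png",c["pixels"]); pickle.dump(c,open(n+"0.pkl","wb"))
    print(n,-np.array(c["R"]).T@c["t"])
print(tool())
E
```

```text
scene [-0.30080329 -0.46194273  0.54747641]
top [ 0.39746752 -0.17917339  1.10719931]
(array([ 0.30048165, -0.60369706,  0.24705154]), array([[ 8.95248014e-01,  4.45567311e-01, -8.74758104e-04],
       [ 4.45568162e-01, -8.95245912e-01,  1.94144434e-03],
       [ 8.19205179e-05, -2.12783855e-03, -9.99997733e-01]]))
```

View pics/scene0.png

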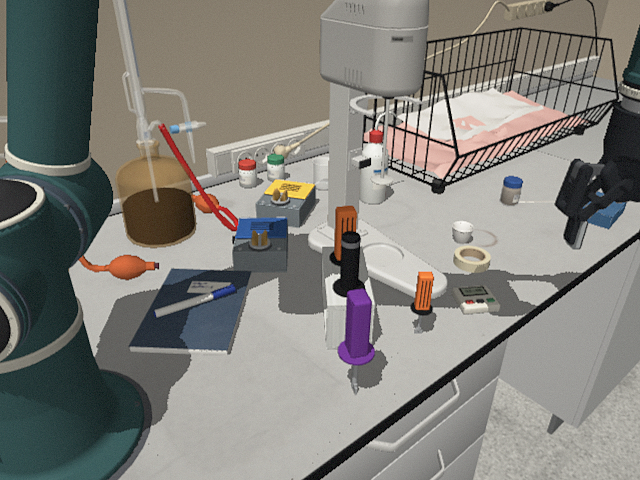

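View pics/top0.png

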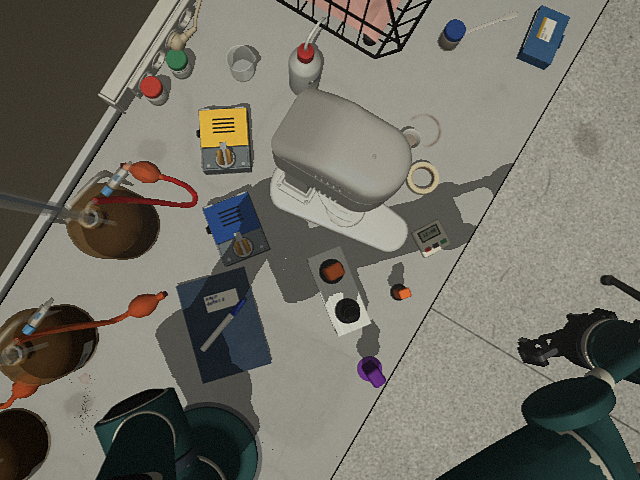

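The scene view shows the orange driver behind the black nut driver in the stand; in the top view it is at about (333,271), the nut driver at (347,310), and the yellow panel's fastener at (225,156). The small orange driver at (400,292) and the purple one at (370,371) aren't part of the job.

```bash
python3 - <<'E'
from h import *
import pickle
c=pickle.load(open("top0.pkl","rb")); im=c["pixels"]
print("driver top",onz(c,333,271,.18),"nut",onz(c,347,310,.18))
print("fast",onz(c,225,156,.07),"blue",onz(c,241,244,.07))
print("stand corners",[onz(c,u,v,.085)[:2].round(3) for u,v in((308,254),(338,247),(370,325),(341,335))])
print("ybox corners",[onz(c,u,v,.05)[:2].round(3) for u,v in((197,106),(248,104),(252,172),(204,173))])
a=cv2.resize(im[225:345,300:430],None,fx=4,fy=4,interpolation=cv2.INTER_CUBIC)
b=cv2.resize(im[95:185,185:265],None,fx=4,fy=4,interpolation=cv2.INTER_CUBIC)
o=np.zeros((480,840,3),np.uint8); o[:480,:520]=a; o[:360,520:840]=b
cv2.imwrite("pics/crop1.png",o[:,:800])
p,R=tool()
for n,X in(("drv",onz(c,333,271,.18)),("fast",onz(c,225,156,.07))):
  print(n,R.T@(X-p))
E
```

```text
driver top [ 0.39701971 -0.24724417  0.18      ] nut [ 0.32748154 -0.27341023  0.18      ]
fast [ 0.62646239 -0.03245922  0.07      ] blue [ 0.44816744 -0.06906411  0.07      ]
stand corners [array([ 0.43 , -0.204]), array([ 0.445, -0.264]), array([ 0.291, -0.329]), array([ 0.271, -0.272])]
ybox corners [array([0.735, 0.031]), array([ 0.741, -0.075]), array([ 0.599, -0.086]), array([0.594, 0.013])]
drv [ 0.24524408 -0.27595611  0.06765898]
fast [ 0.5463445  -0.36577525  0.17787501]
```

View pics/crop1.png

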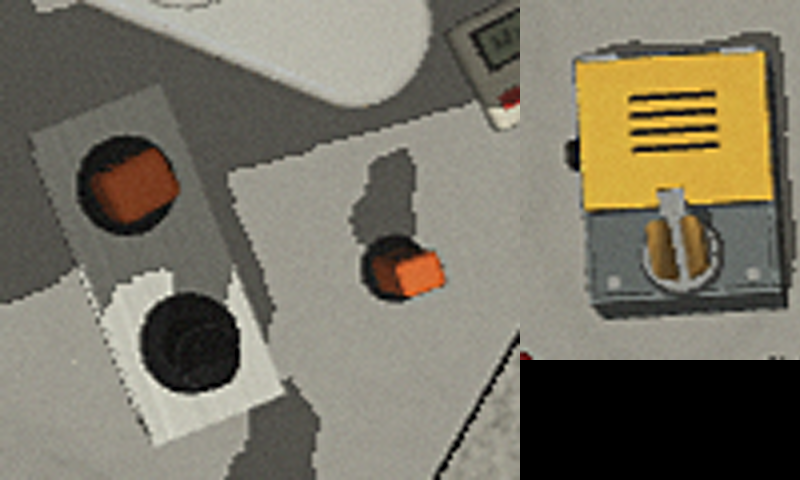

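The crop shows the driver handle's long side across the stand's row and the slot running roughly toward the panel. I'll move above the driver on the robot's side, with the closing line along the stand's long axis.

>>> {"api": "play_rows", "payload": {"steps": [0.02, -0.025, 0, -0.15, 0.045, -0.053, 0, -0.3, 0.07, -0.08, 0, -0.45, 0.095, -0.108, 0, -0.6, 0.12, -0.136, 0, -0.75, 0.145, -0.164, 0, -0.9, 0.17, -0.192, 0, -1.05, 0.195, -0.22, 0, -1.2, 0.22, -0.248, 0, -1.35, 0.241, -0.272, 0, -1.5], "jaw": 70}}

```text
time: 1.35
tool_pos: [0.3952, -0.2519, 0.2478]
tcp_rot: [-1.74, -2.615, -0.0]
wrist_force: [0.6, -0.2, 0.4]
width: 0.723
grip_force: 0.0
```

```bash
python3 - <<'E'
from h import *
import pickle
c=bot.read_camera("wrist"); pickle.dump(c,open("w1.pkl","wb")); cv2.imwrite("pics/w1.png",c["pixels"])
print(c["mtx"],-np.array(c["R"]).T@c["t"]); print(tool(),bot.read_state()["q"],bot.read_state()["width"])
E
```

```text
[[371.64829954   0.         322.83749903]
 [  0.         371.64829954 245.07257724]
 [  0.           0.           1.        ]] [ 0.3669888  -0.18506683  0.37236181]
(array([ 0.39562503, -0.24888657,  0.24767587]), array([[-3.91099670e-01,  9.20348314e-01, -1.67783562e-04],
       [ 9.20341588e-01,  3.91097497e-01,  3.75623987e-03],
       [ 3.52266876e-03,  1.31464598e-03, -9.99992931e-01]])) [-0.61694083 -0.13543782  2.02865817  0.0031255   1.25068377 -1.01975422] 0.7250310774909396
```

View pics/w1.png

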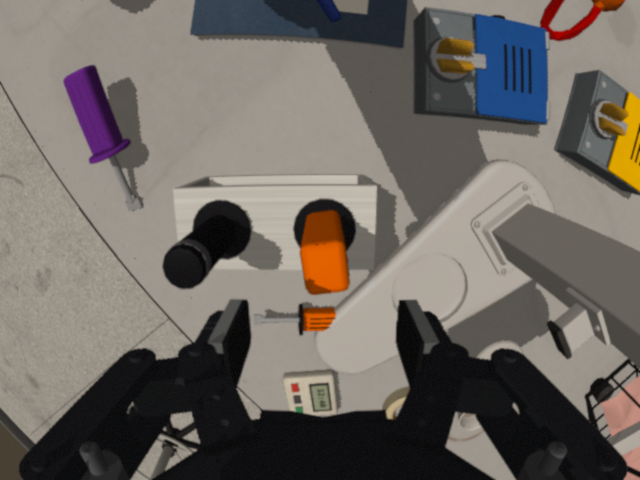

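The wrist view shows the orange handle centred at about (325,255) between the fingers, with the nut driver to the left at (205,245).

```bash
python3 - <<'E'
from h import *
import pickle
c=pickle.load(open("w1.pkl","rb")); im=c["pixels"]
hsv=cv2.cvtColor(im,cv2.COLOR_BGR2HSV)
m=cv2.inRange(hsv,(3,150,60),(20,255,255)); m[:200]=0;m[298:]=0;m[:,:280]=0;m[:,370:]=0
print("nominal",proj(c,(.397,-.247,.18),1))
for row in range(205,296,8):
    xs=np.where(m[row])[0]; 
    if len(xs): print(row,xs.min(),xs.max(),hsv[row,(xs.min()+xs.max())//2,2], hsv[row,xs.min()+5,2],hsv[row,xs.max()-5,2])
p,R=tool()
# predicted outline for axis pose hypotheses: report top-face ray points
ct,_=cv2.findContours(m,0,2); k=max(ct,key=cv2.contourArea); ap=cv2.approxPolyDP(k,4,True)[:,0]
for q in ap: 
    X=onz(c,*q,.18,True); print(q,X.round(4),(R.T@(X-p)).round(4))
E
```

```text
nominal (np.float64(330.08873322594957), np.float64(263.58026813677026))
213 310 337 122 116 120
221 305 340 123 126 111
229 304 341 125 127 112
237 302 343 127 128 108
245 300 344 212 170 195
253 300 345 226 221 196
261 302 346 225 221 196
269 303 347 225 220 195
277 304 347 224 210 205
285 306 347 222 123 213
293 311 320 114 115 114
[334 210] [ 0.3872 -0.2186  0.18  ] [0.0309 0.004  0.0678]
[306 216] [ 0.3748 -0.2273  0.18  ] [ 0.0277 -0.0108  0.0678]
[300 253] [ 0.3795 -0.2477  0.18  ] [ 0.0072 -0.0145  0.0677]
[311 293] [ 0.394  -0.2675  0.18  ] [-0.0167 -0.0089  0.0676]
[339 291] [ 0.4081 -0.2602  0.18  ] [-0.0156  0.007   0.0676]
[348 284] [ 0.4111 -0.2543  0.18  ] [-0.0113  0.012   0.0677]
[342 230] [ 0.3954 -0.227   0.18  ] [0.02   0.0083 0.0678]
```

```bash
python3 - <<'E'
from h import *
import pickle
c=pickle.load(open("w1.pkl","rb")); im=c["pixels"]
v=cv2.cvtColor(im,cv2.COLOR_BGR2HSV)
m=cv2.inRange(v,(3,150,160),(20,255,255)); m[:235]=0;m[298:]=0;m[:,:290]=0;m[:,360:]=0
ys,xs=np.where(m); p,R=tool()
P=np.array([R.T@(onz(c,x,y,.18,True)-p) for x,y in zip(xs,ys)])[:,:2].astype(np.float32)
r=cv2.minAreaRect(P*1000); print(r, P.mean(0))
ps=cv2.boxPoints(r); print(ps)
E
```

```text
((-1.6115188598632812, -1.5500354766845703), (23.323074340820312, 29.878324508666992), 82.44097137451172) [ 0.00013366 -0.00101958]
[[-17.954905  -11.145022 ]
 [ 11.6637745 -15.075443 ]
 [ 14.731867    8.044951 ]
 [-14.886812   11.975372 ]]
```

>>> {"api": "play_rows", "payload": {"steps": [0, -0.001, 0.015, -0.13, 0, -0.001, 0.035, -0.13, 0, -0.001, 0.055, -0.13, 0, -0.001, 0.075, -0.13, 0, -0.001, 0.092, -0.13, 0, -0.001, 0.105, -0.13, 0, -0.001, 0.105, -0.13, 0, -0.001, 0.105, -0.13]}}

```text
time: 2.4
tool_pos: [0.3948, -0.2541, 0.1438]
tcp_rot: [1.574, 2.718, -0.0]
wrist_force: [-0.1, -0.1, 0.3]
width: 0.727
grip_force: 0.0
```

>>> {"api": "play_rows", "payload": {"steps": [0, 0, 0, 0, 0, 0, 0, 0, 0, 0, 0, 0, 0, 0, 0, 0, 0, 0, 0, 0, 0, 0, 0, 0, 0, 0, 0, 0, 0, 0, 0, 0], "jaw": 255, "grip_force": 70}}

```text
time: 3.4
tool_pos: [0.395, -0.2541, 0.144]
tcp_rot: [1.574, 2.717, 0.0]
wrist_force: [0.6, 0.4, 5.8]
width: 0.3
grip_force: 68.8
```

>>> {"api": "play_rows", "payload": {"steps": [0, 0, -0.006, 0, 0, 0, -0.018, 0, 0, 0, -0.034, 0, 0, 0, -0.052, 0, 0, 0, -0.07, 0, 0, 0, -0.088, 0, 0, 0, -0.1, 0, 0, 0, -0.105, 0]}}

```text
time: 4.4
tool_pos: [0.3947, -0.254, 0.2495]
tcp_rot: [1.574, 2.717, -0.0]
wrist_force: [-0.3, -0.7, -2.1]
width: 0.299
grip_force: 68.6
```

>>> {"api": "play_rows", "payload": {"steps": [0.012, 0.003, 0, 0, 0.032, 0.008, 0, 0.1, 0.058, 0.014, 0, 0.25, 0.085, 0.02, 0, 0.4, 0.107, 0.042, 0, 0.55, 0.13, 0.063, 0, 0.7, 0.15, 0.083, 0, 0.85, 0.165, 0.098, 0, 1.0, 0.173, 0.105, 0, 1.15, 0.1746, 0.1057, 0, 1.3]}}

```text
time: 5.65
tool_pos: [0.3981, -0.0483, 0.2471]
tcp_rot: [-2.899, -1.206, 0.003]
wrist_force: [-0.2, 0.2, -2.1]
width: 0.293
grip_force: 68.8
```

```bash
python3 - <<'E'
from h import *
import pickle
print(tool(),bot.read_state()["width"],bot.read_state()["q"])
c=bot.read_camera("wrist"); pickle.dump(c,open("w2.pkl","wb")); cv2.imwrite("pics/w2.png",c["pixels"])
c=bot.read_camera("scene"); pickle.dump(c,open("s2.pkl","wb"))
print(tool())
E
```

```text
(array([ 0.39805318, -0.04826349,  0.24709001]), array([[ 7.04841944e-01,  7.09360389e-01, -2.38168339e-03],
       [ 7.09363581e-01, -7.04842232e-01,  8.58856736e-04],
       [-1.06947208e-03, -2.29483771e-03, -9.99996795e-01]])) 0.29259498575912757 [-1.83138914e-01 -2.77311086e-01  2.14401953e+00  4.29087528e-04
  1.27738250e+00  5.98938575e-01]
(array([ 0.39808344, -0.04878257,  0.2472083 ]), array([[ 7.01989156e-01,  7.12184487e-01, -2.11702355e-03],
       [ 7.12186871e-01, -7.01989653e-01,  6.23305008e-04],
       [-1.04222047e-03, -1.94526974e-03, -9.99997565e-01]]))
```

View pics/w2.png

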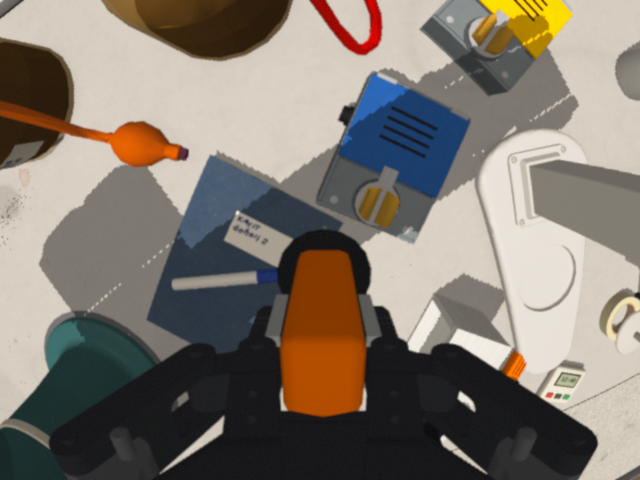

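The wrist view shows the driver held by its handle with the disc below it at about (324,270). The yellow fastener is at (492,35). I'll move closer so the wrist camera is above the fastener.

>>> {"api": "play_rows", "payload": {"steps": [0.01, 0.008, 0, 0.1, 0.03, 0.023, 0, 0.2, 0.052, 0.041, 0, 0.32, 0.075, 0.059, 0, 0.44, 0.097, 0.076, 0, 0.55, 0.113, 0.089, 0, 0.61, 0.1204, 0.0947, 0, 0.61, 0.1204, 0.0947, 0, 0.61, 0.1204, 0.0947, 0, 0.61]}}

```text
time: 6.88
tool_pos: [0.5502, -0.0306, 0.248]
tcp_rot: [-3.128, -0.287, 0.002]
wrist_force: [0.9, 0.0, -1.5]
width: 0.297
grip_force: 68.8
```

```bash
python3 - <<'E'
from h import *
import pickle
print(bot.read_state()["q"])
c=bot.read_camera("wrist"); c["tool"]=tool(); pickle.dump(c,open("w3.pkl","wb")); cv2.imwrite("pics/w3.png",c["pixels"])
print(c["tool"])
c=bot.read_camera("scene"); pickle.dump(c,open("s3.pkl","wb"))
E
```

```text
[-1.00784637e-01  3.06830943e-02  1.87025476e+00 -8.05128075e-05
  1.24179665e+00  1.28720474e+00]
(array([ 0.55027332, -0.03068216,  0.24818091]), array([[ 9.83392327e-01,  1.81491305e-01, -6.61118592e-04],
       [ 1.81491344e-01, -9.83392542e-01, -1.16903633e-06],
       [-6.50351263e-04, -1.18837681e-04, -9.99999781e-01]]))
```

View pics/w3.png

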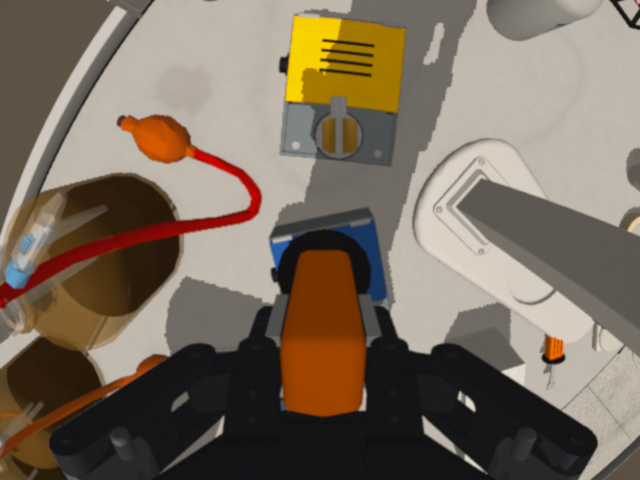

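The fastener's head is centred at about (339,134), with the slot between the brass lugs nearly vertical in the picture and the wing pointing up over the panel.

```bash
python3 - <<'E'
from h import *
import pickle
c=pickle.load(open("w3.pkl","rb")); im=c["pixels"]; p,R=c["tool"]
h=cv2.cvtColor(im,cv2.COLOR_BGR2HSV)
m=cv2.inRange(h,(10,110,60),(28,255,255)); m[:112]=0; m[162:]=0; m[:,:312]=0; m[:,366:]=0
n,l,s,ce=cv2.connectedComponentsWithStats(m)
C=[]
for i in range(1,n):
    if s[i,4]<80: continue
    ys,xs=np.where(l==i)
    P=np.array([(R.T@(onz(c,x,y,.072,True)-p))[:2]*1000 for x,y in zip(xs,ys)],np.float32)
    vx,vy=cv2.fitLine(P,cv2.DIST_L2,0,.01,.01)[:2].ravel()
    print(s[i],ce[i].round(1),P.mean(0),"ang",np.degrees(np.arctan(vy/vx)),cv2.minAreaRect(P)); C.append(P)
for r in range(108,164,4): print(r,"".join("#" if q else "." for q in m[r,312:366]))
print("camera in tool", R.T@(-np.array(c["R"]).T@c["t"]-p))
# disc: dark pixels upper arc
g=cv2.cvtColor(im,cv2.COLOR_BGR2GRAY)
pts=[]
for u in range(295,356,4):
    col=g[215:262,u]; d=np.where(col<45)[0]
    if len(d): pts.append((u,215+d[0]))
Q=[]
for u,v in pts:
    o,d=ray(c,u,v,True); o=R.T@(o-p); d=R.T@d; X=o+d*(.059-o[2])/d[2]; Q.append(X[:2]*1000)
Q=np.array(Q); print(pts[:3],pts[-3:])
from scipy.optimize import least_squares
print("disc ctr r=25",least_squares(lambda z:np.hypot(*(Q-z).T)-25,[0,0]).x)
# handle top rear of face: corners
mo=cv2.inRange(h,(3,150,60),(20,255,255)); mo[:240]=0; mo[:,:270]=0;mo[:,375:]=0
for r in (250,300,348,352,356,380,410,415,418):
    xs=np.where(mo[r])[0]; print(r,xs.min() if len(xs) else 0,xs.max() if len(xs) else 0,h[r,322,2])
for v in (350,352,415):
    o,d=ray(c,322,v,True); o=R.T@(o-p); d=R.T@d; print(v,(o+d*(-.036-o[2])/d[2])*1000)
E
```

```text
[323 118  12  35 389] [328.7 135.2] [74.00512    5.9077134] ang -0.46844342 ((74.18218994140625, 5.719326496124268), (8.8010835647583, 27.51051902770996), 89.83959197998047)
[343 118  14  35 457] [349.3 135.2] [74.11848  22.322691] ang -0.3660673 ((74.2990951538086, 22.512306213378906), (10.451090812683105, 27.540735244750977), 89.62506103515625)
108 ......................................................
112 ......................................................
116 ......................................................
120 .............##########........###########............
124 ...........############........##############.........
128 ...........############........##############.........
132 ...........############........##############.........
136 ...........############........##############.........
140 ...........############........##############.........
144 ...........############........##############.........
148 ...........############........##############.........
152 .................######.........#######...............
156 ......................................................
160 ......................................................
camera in tool [ 0.07396773  0.00132649 -0.12427703]
[(295, np.int64(237)), (299, np.int64(236)), (303, np.int64(234))] [(347, np.int64(234)), (351, np.int64(237)), (355, np.int64(239))]
disc ctr r=25 [1.68000447 2.07589402]
250 306 341 83
300 289 357 118
348 279 366 157
352 280 366 159
356 280 365 160
380 282 364 160
410 287 357 158
415 311 335 138
418 0 0 23
350 [ 16.4058782    1.05131082 -36.        ]
352 [ 15.72644369   1.05049041 -36.        ]
415 [ -8.72022142   1.01831629 -36.        ]
```

>>> {"api": "play_rows", "payload": {"steps": [0.01, 0.002, 0, 0, 0.03, 0.005, 0, 0, 0.052, 0.009, 0, 0, 0.066, 0.012, 0, 0, 0.072, 0.0125, 0.01, 0, 0.072, 0.0125, 0.025, 0, 0.072, 0.0125, 0.038, 0, 0.072, 0.0125, 0.045, 0, 0.072, 0.0125, 0.045, 0]}}

```text
time: 8.1
tool_pos: [0.6233, -0.0298, 0.2021]
tcp_rot: [-3.128, -0.285, 0.003]
wrist_force: [-1.2, -0.6, -0.2]
width: 0.293
grip_force: 68.8
```

```bash
python3 - <<'E'
from h import *
import pickle
c=bot.read_camera("scene"); pickle.dump(c,open("s4.pkl","wb"))
t=bot.read_camera("wrist"); t["tool"]=tool(); pickle.dump(t,open("w4.pkl","wb"))
o=cv2.resize(c["pixels"][100:260,230:390],(600,600),interpolation=cv2.INTER_CUBIC)
cv2.imwrite("pics/s4.png",o); print(tool()); s=bot.read_state(); print(s["wrist_force"],s["torque"],s["q"])
E
```

```text
(array([ 0.62429957, -0.02990527,  0.20365034]), array([[ 9.83525288e-01,  1.80769749e-01,  5.52516260e-04],
       [ 1.80769809e-01, -9.83525431e-01, -6.00501025e-05],
       [ 5.32558550e-04,  1.58939053e-04, -9.99999846e-01]]))
[-0.51326758  0.15190422 -0.96413523] [-0.00464813 -0.01365048 -0.00160038] [-8.77090448e-02  2.01075634e-01  1.76465078e+00 -1.23760184e-05
  1.17531058e+00  1.30132296e+00]
```

View pics/s4.png

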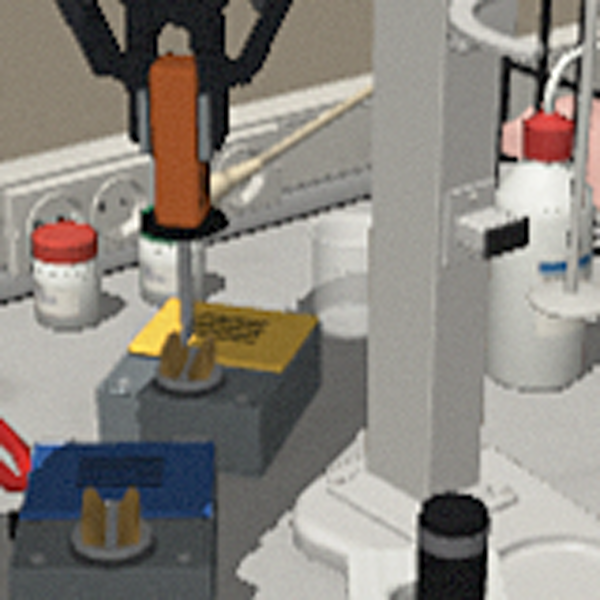

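The scene crop shows the blade directly above the gap between the yellow box's lugs, at about (188,340) in the crop. I'll lower it with a watch on the force.

>>> {"api": "play_rows", "payload": {"steps": [0, 0, 0.004, 0, 0, 0, 0.008, 0, 0, 0, 0.011, 0, 0, 0, 0.014, 0, 0, 0, 0.014, 0]}}

```text
time: 8.82
tool_pos: [0.6239, -0.0299, 0.1888]
tcp_rot: [-3.128, -0.285, 0.001]
wrist_force: [-1.0, 0.6, -1.7]
width: 0.293
grip_force: 68.8
```

>>> {"api": "play_rows", "payload": {"steps": [0, 0, 0.002, 0, 0, 0, 0.004, 0, 0, 0, 0.0045, 0, 0, 0, 0.0045, 0]}}

```text
time: 9.32
tool_pos: [0.6242, -0.0299, 0.1847]
tcp_rot: [3.129, 0.285, -0.0]
wrist_force: [-0.1, 1.1, -1.5]
width: 0.293
grip_force: 68.8
```

>>> {"api": "play_rows", "payload": {"steps": [0, 0, 0, -0.08, 0, 0, 0, -0.18, 0, 0, 0, -0.3, 0, 0, 0, -0.42, 0, 0, 0, -0.54, 0, 0, 0, -0.66, 0, 0, 0, -0.75, 0, 0, 0, -0.8, 0, 0, 0, -0.8, 0, 0, 0, -0.8]}}

```text
time: 10.58
tool_pos: [0.6245, -0.0303, 0.185]
tcp_rot: [2.77, 1.479, 0.001]
wrist_force: [0.9, -1.7, -2.4]
width: 0.295
grip_force: 68.7
```

```bash
python3 - <<'E'
from h import *
s=bot.read_state(); print(s["wrist_force"],s["torque"],s["tool_pos"],s["width"])
E
```

```text
[ 0.94228166 -1.74640092 -2.38640657] [-0.50363208 -0.23674089 -0.1353459 ] [ 0.62450241 -0.03028148  0.18498308] 0.29514864415663034
```

Turning torque of about 0.13 N m matches the fastener's friction, and side forces are small. Continuing.

>>> {"api": "play_rows", "payload": {"steps": [0, 0, 0, -0.1, 0, 0, 0, -0.22, 0, 0, 0, -0.34, 0, 0, 0, -0.46, 0, 0, 0, -0.58, 0, 0, 0, -0.7, 0, 0, 0, -0.78, 0, 0, 0, -0.83, 0, 0, 0, -0.83, 0, 0, 0, -0.83]}}

```text
time: 11.82
tool_pos: [0.6248, -0.0301, 0.1851]
tcp_rot: [1.939, 2.47, 0.001]
wrist_force: [2.3, -1.9, -3.7]
width: 0.296
grip_force: 68.8
```

```bash
python3 - <<'E'
from h import *
import pickle
s=bot.read_state(); print(s["wrist_force"],s["torque"],s["tool_pos"],s["width"],s["q"])
c=bot.read_camera("scene"); cv2.imwrite("pics/s5.png",cv2.resize(c["pixels"][100:260,230:390],(600,600),interpolation=cv2.INTER_CUBIC))
E
```

```text
[ 2.29222657 -1.85073773 -3.69785007] [-0.7112039  -0.71391343 -0.0625506 ] [ 0.6248032  -0.03010686  0.18511554] 0.2961470908725371 [-8.78097842e-02  2.16307693e-01  1.78205589e+00 -3.24235351e-04
  1.14171788e+00 -3.27607240e-01]
```

View pics/s5.png

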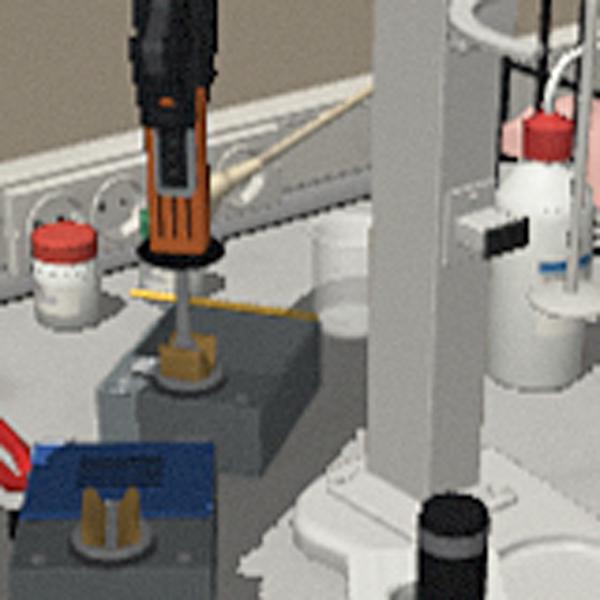

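The panel has sprung up (yellow edge at about (220,305) in the crop), and the wing is turned aside to the left. I'll turn slightly farther, relax the blade, and lift straight out.

>>> {"api": "play_rows", "payload": {"steps": [0, 0, 0, -0.04, 0, 0, 0, -0.07, 0, 0, 0, -0.07, 0, 0, 0, -0.03, 0, 0, 0, 0.01, 0, 0, -0.006, 0.01, 0, 0, -0.018, 0.01, 0, 0, -0.034, 0.01, 0, 0, -0.052, 0.01, 0, 0, -0.065, 0.01]}}

```text
time: 13.12
tool_pos: [0.6247, -0.0299, 0.2521]
tcp_rot: [1.95, 2.461, 0.002]
wrist_force: [0.2, 0.5, -2.1]
width: 0.293
grip_force: 69.3
```

```bash
python3 - <<'E'
from h import *
import pickle
p,R=tool(); print(p,np.degrees(np.arctan2(R[1,0],R[0,0])),bot.read_state()["wrist_force"])
# stand hole centre seen by the wrist camera before grasp & top camera now (driver out of the stand)
c=bot.read_camera("top"); im=c["pixels"]; pickle.dump(c,open("t6.pkl","wb"))
a=cv2.resize(im[235:345,295:380],None,fx=5,fy=5,interpolation=cv2.INTER_CUBIC)
cv2.imwrite("pics/t6.png",a)
E
```

```text
[ 0.62471025 -0.02992393  0.2520999 ] 103.23474332950154 [ 0.2019654   0.47937603 -2.06008309]
```

View pics/t6.png

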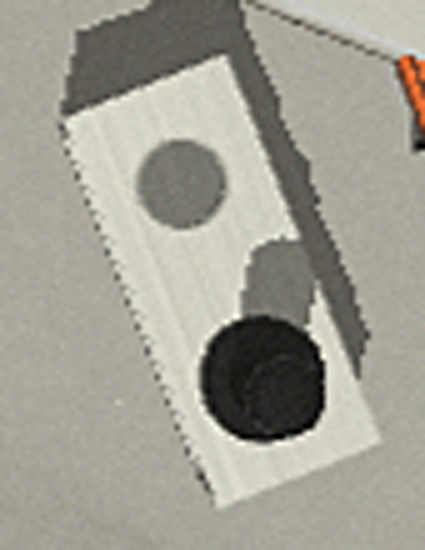

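The top view, with the driver out, shows the empty hole at crop (181,184), which is full-image (330.8,271.4).

```bash
python3 - <<'E'
from h import *
import pickle
c=pickle.load(open("t6.pkl","rb")); print("hole",onz(c,330.8,271.4,.085))
p,R=tool(); print(p)
for X in ((.40,-.05),(.37,-.17),(.395,-.254)): print(X,(R.T@(np.array([*X,p[2]])-p)).round(4))
E
```

```text
hole [ 0.39610763 -0.24985208  0.085     ]
[ 0.62559043 -0.02997568  0.25392834]
(0.4, -0.05) [ 0.0322 -0.2242 -0.0011]
(0.37, -0.17) [-0.0778 -0.2809 -0.0012]
(0.395, -0.254) [-0.1653 -0.2758 -0.001 ]
```

>>> {"api": "play_rows", "payload": {"steps": [0.001, -0.01, 0, 0, 0.004, -0.032, 0, 0, 0.01, -0.064, 0, 0, 0.015, -0.1, 0, 0, 0.021, -0.138, 0, 0, 0.026, -0.172, 0, 0, 0.026, -0.205, 0, 0, 0.013, -0.228, 0, 0, -0.01, -0.245, 0, 0, -0.04, -0.262, 0, 0]}}

```text
time: 14.42
tool_pos: [0.3765, -0.1288, 0.2488]
tcp_rot: [-1.948, -2.463, 0.0]
wrist_force: [0.6, 0.5, -1.6]
width: 0.301
grip_force: 69.4
```

```bash
python3 - <<'E'
from h import *
p,R=tool(); print(p,(R.T@(np.array([.395,-.2525,.2535])-p)).round(4),(R.T@(np.array([.37,-.18,.2535])-p)).round(4),np.degrees(np.arctan2(R[1,0],R[0,0])),bot.read_state()["joint_vel"])
E
```

```text
[ 0.37652426 -0.12877694  0.24879262] [-0.1247 -0.0105 -0.0048] [-0.0483 -0.0181 -0.0047] 103.2975560832905 [-0.70063048  0.01301486 -0.01021785 -0.00367352 -0.00749171 -0.68866551]
```

>>> {"api": "play_rows", "payload": {"steps": [-0.02, -0.007, 0, -0.05, -0.048, -0.016, 0, -0.12, -0.08, -0.015, 0, -0.2, -0.105, -0.012, 0, -0.27, -0.12, -0.011, 0, -0.29, -0.124, -0.011, 0, -0.29, -0.124, -0.011, 0, -0.29, -0.124, -0.011, 0, -0.29]}}

```text
time: 15.42
tool_pos: [0.3956, -0.2513, 0.2495]
tcp_rot: [-1.574, -2.718, -0.0]
wrist_force: [-0.8, -0.5, -2.2]
width: 0.296
grip_force: 69.3
```

```bash
python3 - <<'E'
from h import *
p,R=tool(); print(p,(R.T@(np.array([.395,-.2525,.144])-p)).round(4),np.degrees(np.arctan2(R[1,0],R[0,0])))
E
```

```text
[ 0.39558689 -0.25125731  0.249505  ] [-0.0009 -0.0011  0.1055] 119.86590463644447
```

Within about 1 mm, so I'll lower it.

>>> {"api": "play_rows", "payload": {"steps": [-0.001, -0.001, 0.012, 0, -0.001, -0.001, 0.03, 0, -0.001, -0.001, 0.05, 0, -0.001, -0.001, 0.068, 0, -0.001, -0.001, 0.084, 0, -0.001, -0.001, 0.095, 0, -0.001, -0.001, 0.101, 0, -0.001, -0.001, 0.104, 0, -0.001, -0.001, 0.105, 0, -0.001, -0.001, 0.105, 0]}}

```text
time: 16.68
tool_pos: [0.396, -0.2536, 0.1452]
tcp_rot: [1.574, 2.718, -0.0]
wrist_force: [0.2, -0.8, -1.4]
width: 0.295
grip_force: 69.3
```

>>> {"api": "play_rows", "payload": {"steps": [0, 0, 0.0008, 0, 0, 0, 0.0015, 0, 0, 0, 0.0015, 0]}}

```text
time: 17.05
tool_pos: [0.396, -0.2536, 0.144]
tcp_rot: [1.574, 2.718, -0.0]
wrist_force: [0.2, 1.3, 3.6]
width: 0.294
grip_force: 70.0
```

>>> {"api": "play_rows", "payload": {"steps": [0, 0, 0, 0, 0, 0, 0, 0, 0, 0, 0, 0, 0, 0, 0, 0, 0, 0, 0, 0, 0, 0, 0, 0, 0, 0, 0, 0], "jaw": 70}}

```text
time: 17.92
tool_pos: [0.3957, -0.2534, 0.1433]
tcp_rot: [1.574, 2.719, -0.0]
wrist_force: [-0.2, -0.3, -0.5]
width: 0.723
grip_force: 0.0
```

>>> {"api": "play_rows", "payload": {"steps": [0, 0, -0.008, 0, 0, 0, -0.022, 0, 0, 0, -0.04, 0, 0, 0, -0.06, 0, 0, 0, -0.08, 0, 0, 0, -0.1, 0, 0.01, 0, -0.11, 0, 0.03, 0, -0.11, 0, 0.05, 0, -0.11, 0, 0.06, 0, -0.11, 0]}}

```text
time: 19.18
tool_pos: [0.3643, -0.1995, 0.2522]
tcp_rot: [-1.572, -2.718, -0.0]
wrist_force: [-0.5, -0.5, -0.0]
width: 0.726
grip_force: 0.0
```

```bash
python3 - <<'E'
from h import *
s=bot.read_state(); print(s["tool_pos"],s["width"],s["wrist_force"])
c=bot.read_camera("scene"); cv2.imwrite("pics/s7.png",c["pixels"])
E
```

```text
[ 0.36426845 -0.19947716  0.25224052] 0.72607668513598 [-0.48511483 -0.48765483 -0.03966365]
```

View pics/s7.png

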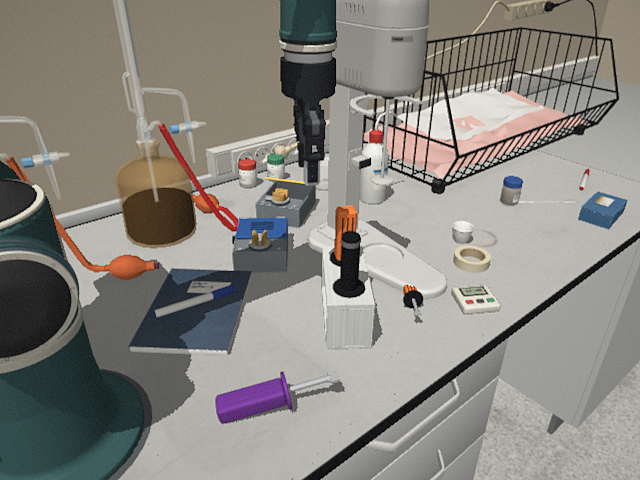

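The driver is upright in its hole at about (346,225), the yellow panel is up at (285,181), and the gripper is clear of everything.

```bash
python3 -c "
from workcell import bot
print(bot.finish_job())"
```

```text
the job is handed in; nothing more can be done
None
```

I turned the yellow panel's fastener about a quarter turn counter-clockwise and the panel sprang up; the orange screwdriver is hanging upright in its own hole with the gripper clear, and I handed the job in at about 19 s.

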